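# Line up the quarter-turn fasteners and hold the cover home

### The arm

A 6-joint arm with a two-finger parallel gripper is mounted at the origin on a cart in front of the work surface, level with it; the furniture and walls round the work are solid. World frame = base frame: x ahead of the robot, y to its left, z up, the work surface at z = 0. Lengths are in m, angles in rad, forces in N, time in s.
With the tool pointing down it reaches from about 0.375 to 0.75 m from the base axis. Payload 9 kg.
Tool frame: the origin (TCP) lies at the very end of the fingers, on their centre line; the grasp point (between the pads) lies 19 mm behind it (env.grip_depth is the distance from the TCP to the grasp point, in m); z points along the fingers, y is the line along which they close (so a half turn about z gives the same grasp; the last joint's range is limited). The gripper opens to 85 mm and grips with 20 to 120 N. Pads are 22 mm wide; open, the fingers measure 114 mm over their backs; the gripper's body (76 mm by 85 mm) begins 54 mm behind the grasp point. The pads swing forward as they close: fully open they stand 13 mm farther back than shut.
Start: joints at [-1.375, 0.104, 0.097, 1.564, 0, 1.353], TCP at [0.241, -0.549, 0.231] pointing down, gripper open.
Joint ranges: [-2.99, 2.99], [-0.84, 1.86], [-1.1, 1.16], [-1.84, 2.11], [-1.51, 1.56], [-3.14, 3.14]. Speed limits (rad/s): [2.22, 2.22, 2.57, 3.14, 3.14, 3.14].

### API

Orientations are given as a unit quaternion [w, x, y, z].
In Python, from station import env, snapshot, camera_model, order gives the robot as it stands.
- The arm moves only by the shell command python3 -m crank 'ROWS' [FORCE]. ROWS is JSON, a list of rows, each an object of numbers: "ax", "ay", "az": the turn, a rotation vector about the tool's x, y, z in rad; "dx", "dy", "dz": the shift along the tool's x, y, z in m; "hand": the closure in counts, from 0 (fully open) to 255 (shut). A call has 1 to 5 rows; each row shifts and turns the commanded pose from where the row before left it, along the tool's axes as they then stand; what a row does not reach is not made up. A row lasts 1/12 s, in which the tool goes at most 41.7 mm and 7.16 degrees, less where a joint would pass 70% of its speed; a pose out of reach is approached as far as the arm can. A call is refused whole if a number of a shift passes 0.0417 or a number of a turn 0.125, either way. A call with a gripper value outside its range is refused whole. The fingers move at their own pace and stop on an object; FORCE is the grip in N (left out, the last holds). Time passes only in rows, so rows that do not move let the fingers close. It gives the time, the measured TCP pose, the force, the opening and the grip force at its end, in the units of the state.
- env.sense(): the state, without advancing time (a new reading comes with each control period).
- snapshot(name): name is "scene" or "top" or "wrist"; returns the picture (400x640x3 uint8, red, green, blue); there is no depth.
- camera_model(name): a dict with "intrinsics" (3x3 intrinsics, pixels), "k1" (the pictures are not rectified: a ray, as slopes to the right and down, at radius r is drawn at 1 + k1 r^2 times it, then the intrinsics apply), "rvec" (rotation vector, rad) and "tvec" (3), from world to camera coordinates, as OpenCV has them. Camera axes: x right, y down, z forward; pixel columns grow to the right and rows downward; lengths in m; the calibration is good to about 2 mm. A picture is of the moment at which its call begins: read the wrist's pose just before it. camera_model takes no time and is no camera call; for the wrist camera it gives the pose at the moment of the call.
- order.close_job(): hands the job in; it is judged then, once.
The state is a dict: "clock": time; "joint_pos": joint angles; "joint_vel": joint speeds; "tau": joint torques, N m; "tcp_pos": TCP position; "tcp_rot": TCP orientation; "force": force on the tool from outside, world axes, zero at the start; "torque": the same for the moment, N m; "opening": finger opening in m; "grip_force": force on a finger pad.
Only numpy, scipy, OpenCV 4.12 (cv2) and the standard library are available. Lean on these libraries where they do the work, as an engineer would, in place of code of your own. Each camera call takes 0.05 s, during which the arm holds its last target. There are 200 camera calls.

### The job

On the low metal test box, turn both wing fasteners of the cover until their slots line up with the black marks on the cover, then press the cover down fully home against the frame with the gripper's fingers and keep it there. The program finishes while still holding the cover pressed home: do not let go. Leave the small parts lying beside the box where they are.

Things in the scene. Friction and masses are not known exactly. Their poses are not given: they have to be found in the camera images.
- shield_box: Low bare-aluminium test box fixed to the bench, 150 (x) x 250 (y) x 60 mm high up to its frame's rim; origin at the centre of its underside, y along its long side, z up, x away from the robot at yaw 0. Two coax jacks stick 15 mm out of its -x face. On it sits a sprung grey cover.
- box_center (a point): Centre of the box at the height of the frame's rim, 60 mm above the bench; axes as the box's. Above it the cover plate, 134 x 234 x 4 mm: its top is 73 mm above the bench when up, 66 mm when fully home. Four shoulder screws at x = +-55, y = +-105 mm from here have heads that end 76.3 mm above the bench.
- press_pad (a point): Centre of the top of the flat rubber pad (36 mm across, 2 mm thick) in the middle of the cover, 75 mm above the bench when the cover is up; moves with the cover; axes as the box's. The cover may be pressed here, or anywhere else on it or its wings.
- cover (a joint): Downward travel of the cover in m: 0 = up (its gasket springs it up), 0.007 = fully home against the frame. The gasket takes about 6 N to start it moving and 12 N when home, and lifts it again when released. If a wing is not in line, the cover stops after 1.5 mm and pushing harder does not help.
- wing_left_grip (a point): Grip point of the left wing fastener, on its turning axis, 70 mm from the pad towards the box's +y, 91 mm above the bench with the cover up. An upright steel bar 10 mm thick, 40 mm long (point's y axis), from 6.6 to 27 mm above the cover's top, on a round head 32 mm across; a thin white slot line runs along its top.
- wing_right_grip (a point): The same for the right wing fastener (70 mm from the pad towards the box's -y).
- wing_left (a joint): Angle of the left wing in rad, counter-clockwise seen from above; 0 = its slot lies along the box's y axis, in line with the two black marks beside it on the cover. Turns between -1.6 and 1.6, stays where left (friction 0.04 N m); starts 0.5 to 1.5 counter-clockwise of the marks. In line means within about 0.15 rad.
- wing_right (a joint): Angle of the right wing, same meaning; starts 0.5 to 1.5 rad clockwise of the marks (negative).
- relay_module: Small loose relay board, 26 x 50 x 19 mm, bystander on the bench at the box's -y end; origin at the centre of its underside.
- bnc_tee: Small loose coax T-piece, 29 x 26 x 14 mm, bystander on the bench at the box's -y end, farther back; origin at the centre of its underside.
- usb_stick: Loose USB stick, 18 x 53 x 8 mm, bystander on the bench at the box's +y end; origin at the centre of its underside.

How it is judged:
By the outcome, as a careful person would: the job done as asked, in the order asked, and still so for the second after the job is handed in, while the arm keeps its last pose, push and grip.
It also fails if it takes over 54 s, if anything falls off the work surface, if the arm or the gripper's body presses on something with over 40 N, if the wrist force passes 120 N, or if a joint passes its speed limit or range.

## Working session

There is one attempt and no reset: what is moved stays moved. The work goes in short steps, Python scripts to look and compute and a shell command to move; the robot and the scene stay as the last step left them, time stands still between calls to the robot, and variables do not carry over. Pictures are saved under pics/ and viewed, at most 10 in all, crops included, and the job is handed in when it is done.

```bash
mkdir -p pics; ls; cat > h.py <<'E'
import numpy as np,cv2
from station import env,snapshot,camera_model,order
def save(n,f):
    im=snapshot(n); cv2.imwrite('pics/'+f,cv2.cvtColor(im,cv2.COLOR_RGB2BGR)); return im
def dist(m):return np.array([m['k1'],0,0,0,0],float)
def proj(m,P):
    return cv2.projectPoints(np.array(P,float).reshape(-1,3),np.array(m['rvec'],float),np.array(m['tvec'],float),np.array(m['intrinsics'],float),dist(m))[0].reshape(-1,2)
def back(m,uv,z):
    u=cv2.undistortPoints(np.array(uv,float).reshape(-1,1,2),np.array(m['intrinsics'],float),dist(m)).reshape(-1,2)
    R=cv2.Rodrigues(np.array(m['rvec'],float))[0];c=-R.T@np.array(m['tvec'],float).ravel()
    d=np.c_[u,np.ones(len(u))]@R
    return c+d*((np.broadcast_to(z,len(u))-c[2])/d[:,2])[:,None]
E
python3 - <<'E'
from h import *
save('top','top.png');print(env.sense(),env.grip_depth)
E
```

```text
pics
{'clock': 0.05, 'joint_pos': array([-1.37470578e+00,  1.04734569e-01,  9.65033434e-02,  1.56383864e+00,
        7.26470592e-06,  1.35309628e+00]), 'joint_vel': array([-2.58288021e-04, -8.93486690e-04,  1.85431349e-03, -2.29361397e-04,
       -6.24649400e-04,  2.69959949e-05]), 'tau': array([ 5.64349175e-03, -5.58738935e+01,  5.05195677e+01,  1.39493597e-02,
       -3.94582021e-04,  1.43529041e-05]), 'tcp_pos': array([ 0.24120171, -0.54906126,  0.23052039]), 'tcp_rot': array([-6.36695008e-04,  9.78673207e-01,  2.05422365e-01,  1.05121627e-05]), 'force': array([ 0.24640277, -0.44699191,  0.43365635]), 'torque': array([-0.0138027 , -0.03711481,  0.03422352]), 'grip_force': 0.0, 'opening': 0.08551746021492275} 0.0187
```

View pics/top.png

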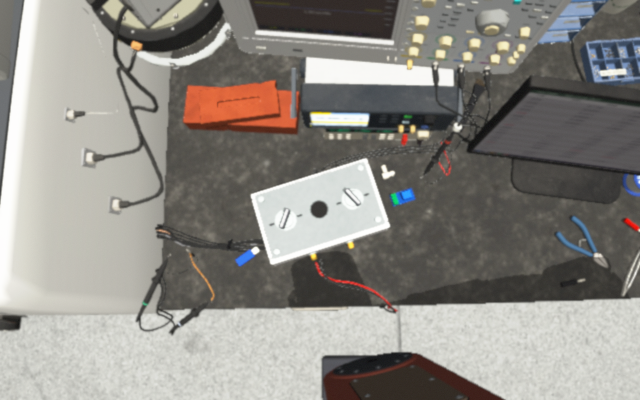

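The top view shows the box with its pad at about (319,210). The left wing is at (286,218), the right wing at (352,199), and the jacks point down, towards the robot. I'll enlarge it next.

```bash
python3 - <<'E'
from h import *
im=cv2.imread('pics/top.png')
c=cv2.resize(im[150:275,240:400],None,fx=5,fy=4.8*5/4.8*0.96,interpolation=cv2.INTER_CUBIC);c=cv2.resize(im[155:270,240:400],(800,575),interpolation=cv2.INTER_CUBIC)
cv2.imwrite('pics/topc.png',c)
m=camera_model('top');print(back(m,[[319,210],[286,218],[352,199]],[.075,.1,.1]))
E
```

```text
[[0.57355408 0.14277105 0.075     ]
 [0.55546485 0.2059593  0.1       ]
 [0.58968766 0.07725134 0.1       ]]
```

View pics/topc.png

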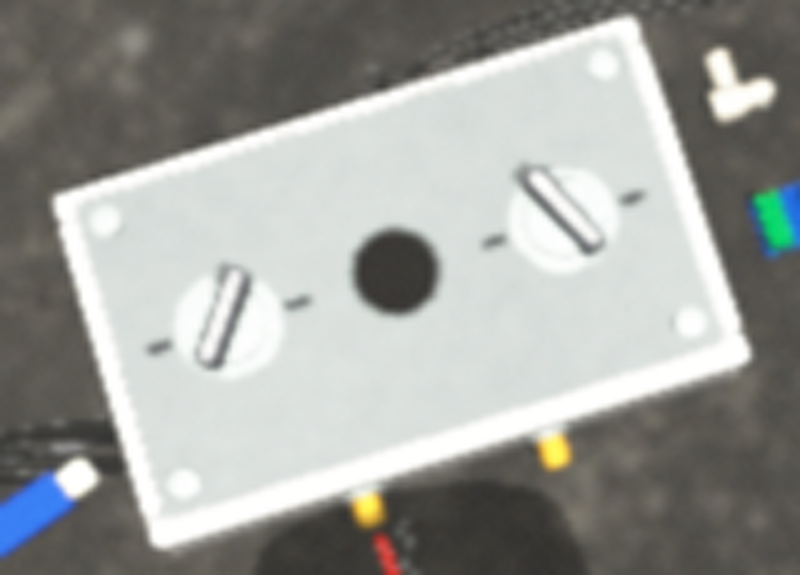

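The crop shows the marks at (158,347)/(300,302) and (493,242)/(633,197). The left bar runs (235,272)–(207,362), the right bar (532,172)–(595,248), and the screws are at the corners.

```bash
python3 - <<'E'
from h import *
m=camera_model('top')
f=lambda p:np.array(p)/5+[240-.4,155-.4]
S=back(m,f([[105,221],[603,65],[183,485],[690,321],[395,271]]),[.0763]*4+[.075])
M=back(m,f([[158,347],[300,302],[493,242],[633,197]]),.073)
B=back(m,f([[235,272],[207,362],[532,172],[595,248]]),.1)
print(S,S[:4].mean(0));print(M);print(B)
ang=lambda d:np.arctan2(-d[0],d[1])
c=S[:4].mean(0)
print('yaw',ang(S[0]-S[1]),ang(S[2]-S[3]),ang(M[0]-M[3]))
y=ang(M[0]-M[3]); yd=np.array([-np.sin(y),np.cos(y)])
print('wings',c[:2]+.07*yd,c[:2]-.07*yd, B[:2].mean(0),B[2:].mean(0))
for d in (B[0]-B[1],B[2]-B[3]):
    a=ang(d)-y; print('wing angle',(a+np.pi/2)%np.pi-np.pi/2, 'world',a+y)
s=env.sense();R=cv2.Rodrigues
from scipy.spatial.transform import Rotation as Ro
q=s['tcp_rot'];print(Ro.from_quat([q[1],q[2],q[3],q[0]]).as_matrix().round(3))
E
```

```text
[[0.59891014 0.25969407 0.0763    ]
 [0.65791595 0.05808432 0.0763    ]
 [0.49254355 0.22837718 0.0763    ]
 [0.55294432 0.02708217 0.0763    ]
 [0.57599412 0.1435281  0.075     ]] [0.57557849 0.14330943 0.0763    ]
[[0.54788996 0.23874221 0.073     ]
 [0.56469693 0.18177696 0.073     ]
 [0.58711189 0.10419563 0.073     ]
 [0.60403334 0.04767494 0.073     ]]
[[0.57308916 0.20470368 0.1       ]
 [0.53814366 0.21574055 0.1       ]
 [0.60978336 0.08835813 0.1       ]
 [0.57913846 0.06477615 0.1       ]]
yaw 0.28472164869935224 0.2915126902906354 0.2857966959590845
wings [0.55584395 0.21047005] [0.59531302 0.07614882] [0.55561641 0.21022212 0.1       ] [0.59446091 0.07656714 0.1       ]
wing angle 0.9790829205245011 world -1.8767130371062075
wing angle -1.2007132734456927 world -0.9149165774866082
[[ 0.916  0.402 -0.   ]
 [ 0.402 -0.916  0.001]
 [ 0.    -0.001 -1.   ]]
```

Box yaw is about 0.287. The left wing is at about +0.98 rad and the right at −1.20. I'll fly to the right wing first, staying high.

```bash
python3 -m crank '[{"dx":0.032,"dy":-0.024,"hand":110},{"dx":0.032,"dy":-0.024},{"dx":0.032,"dy":-0.024},{"dx":0.032,"dy":-0.024},{"dx":0.032,"dy":-0.024}]' 30
python3 -m crank '[{"dx":0.032,"dy":-0.024},{"dx":0.032,"dy":-0.024},{"dx":0.032,"dy":-0.024},{"dx":0.032,"dy":-0.024},{"dx":0.032,"dy":-0.024}]'
python3 -m crank '[{"dx":0.032,"dy":-0.024},{"dx":0.032,"dy":-0.024},{"dx":0.032,"dy":-0.024},{"dx":0.032,"dy":-0.024},{"dx":0.032,"dy":-0.024}]'
python3 -m crank '[{"az":-0.12},{"az":-0.12},{"dz":0.02}]'
```

```text
invalid input at $[0]: expected keys ax, ay, az, dx, dy, dz, hand
invalid input at $[0]: expected keys ax, ay, az, dx, dy, dz, hand
invalid input at $[0]: expected keys ax, ay, az, dx, dy, dz, hand
invalid input at $[0]: expected keys ax, ay, az, dx, dy, dz, hand
```

```bash
python3 -m crank '[{"ax":0,"ay":0,"az":0,"dx":0.032,"dy":-0.024,"dz":0,"hand":110},{"ax":0,"ay":0,"az":0,"dx":0.032,"dy":-0.024,"dz":0,"hand":110},{"ax":0,"ay":0,"az":0,"dx":0.032,"dy":-0.024,"dz":0,"hand":110},{"ax":0,"ay":0,"az":0,"dx":0.032,"dy":-0.024,"dz":0,"hand":110},{"ax":0,"ay":0,"az":0,"dx":0.032,"dy":-0.024,"dz":0,"hand":110}]' 30
python3 -m crank '[{"ax":0,"ay":0,"az":0,"dx":0.032,"dy":-0.024,"dz":0,"hand":110},{"ax":0,"ay":0,"az":0,"dx":0.032,"dy":-0.024,"dz":0,"hand":110},{"ax":0,"ay":0,"az":0,"dx":0.032,"dy":-0.024,"dz":0,"hand":110},{"ax":0,"ay":0,"az":0,"dx":0.032,"dy":-0.024,"dz":0,"hand":110},{"ax":0,"ay":0,"az":0,"dx":0.032,"dy":-0.024,"dz":0,"hand":110}]'
python3 -m crank '[{"ax":0,"ay":0,"az":0,"dx":0.032,"dy":-0.024,"dz":0,"hand":110},{"ax":0,"ay":0,"az":0,"dx":0.032,"dy":-0.024,"dz":0,"hand":110},{"ax":0,"ay":0,"az":0,"dx":0.032,"dy":-0.024,"dz":0,"hand":110},{"ax":0,"ay":0,"az":0,"dx":0.032,"dy":-0.024,"dz":0,"hand":110},{"ax":0,"ay":0,"az":0,"dx":0.032,"dy":-0.024,"dz":0,"hand":110}]'
python3 -m crank '[{"ax":0,"ay":0,"az":-0.12,"dx":0,"dy":0,"dz":0.02,"hand":110},{"ax":0,"ay":0,"az":-0.12,"dx":0,"dy":0,"dz":0,"hand":110},{"ax":0,"ay":0,"az":0,"dx":0,"dy":0,"dz":0,"hand":110}]'
```

```text
clock: 0.47
tcp_pos: [0.3399, -0.3733, 0.2307]
tcp_rot: [-0.0, 0.979, 0.205, -0.0]
force: [0.2, 0.1, -0.7]
opening: 0.049
grip_force: 0.0
clock: 0.88
tcp_pos: [0.4381, -0.199, 0.231]
tcp_rot: [-0.0, 0.979, 0.205, -0.0]
force: [0.1, -0.6, 0.4]
opening: 0.0489
grip_force: 0.0
clock: 1.3
tcp_pos: [0.5364, -0.0246, 0.2309]
tcp_rot: [-0.0, 0.979, 0.205, -0.0]
force: [0.9, -0.8, 0.0]
opening: 0.0485
grip_force: 0.0
clock: 1.55
tcp_pos: [0.5353, -0.0256, 0.2096]
tcp_rot: [-0.001, 0.946, 0.325, -0.001]
force: [-0.7, 0.1, -0.8]
opening: 0.049
grip_force: 0.0
```

```bash
cat >> h.py <<'E'
from scipy.spatial.transform import Rotation as Ro
def delta(p,h):
    s=env.sense();q=s['tcp_rot'];R=Ro.from_quat([q[1],q[2],q[3],q[0]]).as_matrix()
    hd=np.arctan2(R[1,1],R[0,1])
    print('d tool',(R.T@(np.array(p)-s['tcp_pos'])).round(4),'heading',hd.round(4),'az',round(-(h-hd),4),'tilt',R[:,2].round(4),'j6',s['joint_pos'][5].round(3),'t',s['clock'])
E
python3 - <<'E'
from h import *
m=camera_model('wrist');save('wrist','w1.png')
print(m['intrinsics'],proj(m,[[.5953,.0761,.1],[.5756,.1433,.075]]))
delta([.5948,.0763,.125],-.914)
E
```

```text
[[357.98103012   0.         316.06375618]
 [  0.         357.98103012 198.98740089]
 [  0.           0.           1.        ]] [[247.90218     29.08979549]
 [156.93138879  -6.74952767]]
d tool [ 0.1094 -0.0455  0.0855] heading -0.9181 az -0.0041 tilt [-1.5e-03  3.0e-04 -1.0e+00] j6 2.196 t 1.6
```

View pics/w1.png

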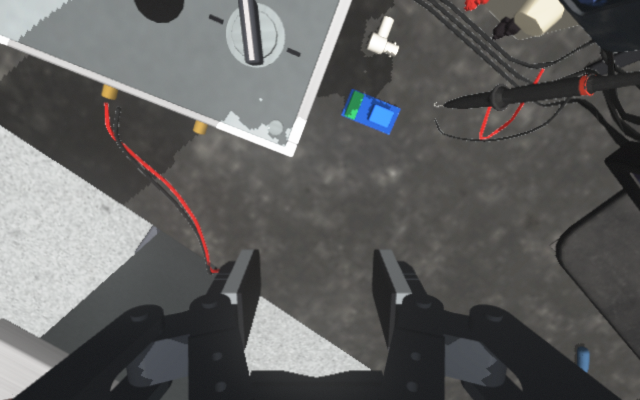

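The wrist view puts the right wing at about (250,28), where I predicted it. The relay at (370,110) and the tee at (383,38) lie clear. I'll go above the wing.

```bash
python3 -m crank '[{"ax":0,"ay":0,"az":0,"dx":0.0365,"dy":-0.015,"dz":0,"hand":110},{"ax":0,"ay":0,"az":0,"dx":0.0365,"dy":-0.015,"dz":0,"hand":110},{"ax":0,"ay":0,"az":0,"dx":0.0365,"dy":-0.0155,"dz":0,"hand":110},{"ax":0,"ay":0,"az":0,"dx":0,"dy":0,"dz":0.03,"hand":110},{"ax":0,"ay":0,"az":0,"dx":0,"dy":0,"dz":0.03,"hand":110}]'
python3 -m crank '[{"ax":0,"ay":0,"az":0,"dx":0,"dy":0,"dz":0.0,"hand":110}]'
python3 - <<'E'
from h import *
m=camera_model('wrist');save('wrist','w2.png')
print(proj(m,[[.5953,.0761,.1],[.5756,.1433,.075]]))
delta([.5948,.0763,.084],-.914)
E
```

```text
clock: 2.02
tcp_pos: [0.5978, 0.0771, 0.1529]
tcp_rot: [0.001, 0.948, 0.32, 0.002]
force: [-0.5, -1.2, -1.1]
opening: 0.0485
grip_force: 0.0
clock: 2.1
tcp_pos: [0.5926, 0.0762, 0.1455]
tcp_rot: [-0.002, 0.948, 0.319, -0.004]
force: [-1.6, 0.5, -1.7]
opening: 0.0487
grip_force: 0.0
[[319.07588182 221.40436074]
 [210.98762362 168.19022806]]
d tool [0.0018 0.0007 0.0646] heading -0.9209 az -0.0069 tilt [-5.5e-03  3.0e-04 -1.0e+00] j6 2.4 t 2.15
```

View pics/w2.png

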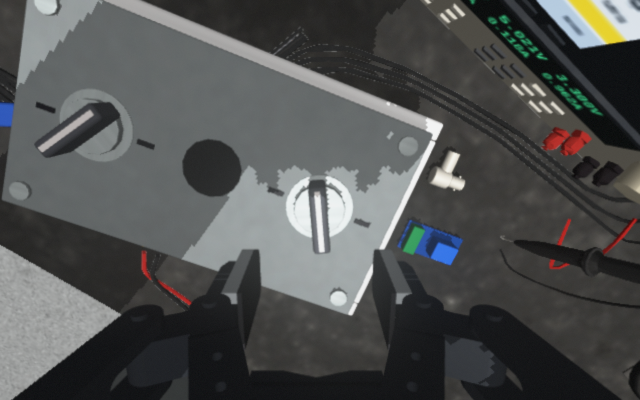

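The bar is centred at (319,220), between the fingers and nearly vertical in the picture. I'll descend and grip it.

```bash
python3 -m crank '[{"ax":0,"ay":0,"az":0,"dx":0.0015,"dy":0.0005,"dz":0.022,"hand":110},{"ax":0,"ay":0,"az":0,"dx":0,"dy":0,"dz":0.022,"hand":110},{"ax":0,"ay":0,"az":0,"dx":0,"dy":0,"dz":0.010,"hand":110},{"ax":0,"ay":0,"az":0,"dx":0,"dy":0,"dz":0.0,"hand":110},{"ax":0,"ay":0,"az":0,"dx":0,"dy":0,"dz":0,"hand":110}]'
python3 -c "
from h import *
delta([.5948,.0763,.084],-.914)"
```

```text
clock: 2.57
tcp_pos: [0.5971, 0.0759, 0.0988]
tcp_rot: [0.0, 0.947, 0.32, 0.0]
force: [-0.2, 0.6, 1.0]
opening: 0.0488
grip_force: 0.0
d tool [-0.0016 -0.0017  0.0148] heading -0.9187 az -0.0047 tilt [ 8.e-04 -1.e-04 -1.e+00] j6 2.399 t 2.5667
```

```bash
python3 -m crank '[{"ax":0,"ay":0,"az":0,"dx":-0.001,"dy":-0.001,"dz":0.014,"hand":110},{"ax":0,"ay":0,"az":0,"dx":0,"dy":0,"dz":0,"hand":255},{"ax":0,"ay":0,"az":0,"dx":0,"dy":0,"dz":0,"hand":255},{"ax":0,"ay":0,"az":0,"dx":0,"dy":0,"dz":0.0,"hand":255},{"ax":0,"ay":0,"az":0,"dx":0,"dy":0,"dz":0,"hand":255}]' 30
python3 -m crank '[{"ax":0,"ay":0,"az":0,"dx":0,"dy":0,"dz":0,"hand":255},{"ax":0,"ay":0,"az":0,"dx":0,"dy":0,"dz":0,"hand":255},{"ax":0,"ay":0,"az":0,"dx":0,"dy":0,"dz":0,"hand":255}]'
python3 -c "
from h import *
delta([.5948,.0763,.084],.287);print(env.sense()['torque'])"
```

```text
clock: 2.98
tcp_pos: [0.5961, 0.0769, 0.085]
tcp_rot: [0.0, 0.947, 0.321, 0.001]
force: [-2.5, 1.7, 6.1]
opening: 0.0094
grip_force: 33.1
clock: 3.23
tcp_pos: [0.596, 0.0769, 0.0847]
tcp_rot: [0.0, 0.947, 0.321, 0.001]
force: [-1.7, 1.8, 5.2]
opening: 0.009
grip_force: 33.2
d tool [-0.0013 -0.0003  0.0007] heading -0.9168 az -1.2038 tilt [ 1.7e-03  3.0e-04 -1.0e+00] j6 2.398 t 3.2333
[0.51949017 0.2677262  0.01679908]
```

Gripped, with an opening of about 9 mm. Now I'll turn it to the marks.

```bash
python3 -m crank '[{"ax":0,"ay":0,"az":-0.08,"dx":0,"dy":0,"dz":0,"hand":255},{"ax":0,"ay":0,"az":-0.08,"dx":0,"dy":0,"dz":0,"hand":255},{"ax":0,"ay":0,"az":-0.08,"dx":0,"dy":0,"dz":0,"hand":255},{"ax":0,"ay":0,"az":-0.08,"dx":0,"dy":0,"dz":0,"hand":255},{"ax":0,"ay":0,"az":-0.08,"dx":0,"dy":0,"dz":0,"hand":255}]'
python3 -m crank '[{"ax":0,"ay":0,"az":-0.08,"dx":0,"dy":0,"dz":0,"hand":255},{"ax":0,"ay":0,"az":-0.08,"dx":0,"dy":0,"dz":0,"hand":255},{"ax":0,"ay":0,"az":-0.08,"dx":0,"dy":0,"dz":0,"hand":255},{"ax":0,"ay":0,"az":-0.08,"dx":0,"dy":0,"dz":0,"hand":255},{"ax":0,"ay":0,"az":-0.08,"dx":0,"dy":0,"dz":0,"hand":255}]'
python3 -c "
from h import *
delta([.5948,.0763,.084],.287);print(env.sense()['torque'])"
```

```text
clock: 3.65
tcp_pos: [0.596, 0.077, 0.0847]
tcp_rot: [0.0, 0.863, 0.505, 0.001]
force: [-1.1, 2.7, 5.4]
opening: 0.0089
grip_force: 33.1
clock: 4.07
tcp_pos: [0.596, 0.0769, 0.0846]
tcp_rot: [0.0, 0.746, 0.666, 0.001]
force: [-1.8, 1.6, 5.0]
opening: 0.0091
grip_force: 33.1
d tool [-0.0008 -0.0011  0.0006] heading -0.1129 az -0.3999 tilt [ 1.6e-03  4.0e-04 -1.0e+00] j6 1.594 t 4.0667
[ 0.53648442  0.32546413 -0.08935562]
```

```bash
python3 -m crank '[{"ax":0,"ay":0,"az":-0.08,"dx":0,"dy":0,"dz":0,"hand":255},{"ax":0,"ay":0,"az":-0.08,"dx":0,"dy":0,"dz":0,"hand":255},{"ax":0,"ay":0,"az":-0.08,"dx":0,"dy":0,"dz":0,"hand":255},{"ax":0,"ay":0,"az":-0.08,"dx":0,"dy":0,"dz":0,"hand":255},{"ax":0,"ay":0,"az":-0.08,"dx":0,"dy":0,"dz":0,"hand":255}]'
python3 -m crank '[{"ax":0,"ay":0,"az":0,"dx":0,"dy":0,"dz":0,"hand":255},{"ax":0,"ay":0,"az":0,"dx":0,"dy":0,"dz":0,"hand":110},{"ax":0,"ay":0,"az":0,"dx":0,"dy":0,"dz":0,"hand":110},{"ax":0,"ay":0,"az":0,"dx":0,"dy":0,"dz":0,"hand":110},{"ax":0,"ay":0,"az":0,"dx":0,"dy":0,"dz":0,"hand":110}]'
python3 -m crank '[{"ax":0,"ay":0,"az":0,"dx":0,"dy":0,"dz":-0.02,"hand":110},{"ax":0,"ay":0,"az":0,"dx":0,"dy":0,"dz":-0.03,"hand":110},{"ax":0,"ay":0,"az":0,"dx":0,"dy":0,"dz":-0.015,"hand":110},{"ax":0,"ay":0,"az":0,"dx":0,"dy":0,"dz":0,"hand":110}]'
python3 - <<'E'
from h import *
m=camera_model('wrist');save('wrist','w3.png')
print(proj(m,[[.5953,.0761,.1],[.5756,.1433,.075]]))
delta([.5557,.2104,.13],1.266)
E
```

```text
clock: 4.48
tcp_pos: [0.5959, 0.0769, 0.0846]
tcp_rot: [0.001, 0.599, 0.801, 0.001]
force: [-1.3, 3.1, 5.2]
opening: 0.0091
grip_force: 33.1
clock: 4.9
tcp_pos: [0.5953, 0.0765, 0.0832]
tcp_rot: [0.0, 0.6, 0.8, -0.0]
force: [0.6, -0.0, -0.2]
opening: 0.0487
grip_force: 0.0
clock: 5.23
tcp_pos: [0.5974, 0.0764, 0.1526]
tcp_rot: [0.003, 0.6, 0.8, 0.001]
force: [1.4, 0.4, 0.2]
opening: 0.0483
grip_force: 0.0
[[314.09008662 221.04700623]
 [313.38860844  94.70790396]]
d tool [ 0.1401 -0.002   0.0201] heading 0.2828 az -0.9832 tilt [ 3.5e-03 -5.0e-04 -1.0e+00] j6 1.198 t 5.2833
```

View pics/w3.png

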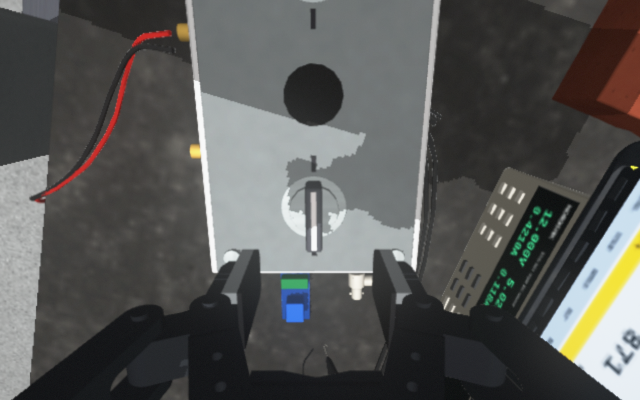

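The right wing's slot at (314,215) lines up with the marks at (314,162) and (314,253). Next is the left wing.

```bash
python3 -m crank '[{"ax":0,"ay":0,"az":0,"dx":0.035,"dy":-0.001,"dz":0,"hand":110},{"ax":0,"ay":0,"az":0,"dx":0.035,"dy":-0.001,"dz":0,"hand":110},{"ax":0,"ay":0,"az":0,"dx":0.035,"dy":0,"dz":0,"hand":110},{"ax":0,"ay":0,"az":0,"dx":0.035,"dy":0,"dz":0,"hand":110},{"ax":0,"ay":0,"az":-0.12,"dx":0,"dy":0,"dz":0,"hand":110}]'
python3 -m crank '[{"ax":0,"ay":0,"az":-0.12,"dx":0,"dy":0,"dz":0,"hand":110},{"ax":0,"ay":0,"az":-0.12,"dx":0,"dy":0,"dz":0,"hand":110},{"ax":0,"ay":0,"az":-0.12,"dx":0,"dy":0,"dz":0,"hand":110},{"ax":0,"ay":0,"az":-0.12,"dx":0,"dy":0,"dz":0,"hand":110},{"ax":0,"ay":0,"az":-0.12,"dx":0,"dy":0,"dz":0,"hand":110}]'
python3 -m crank '[{"ax":0,"ay":0,"az":-0.12,"dx":0,"dy":0,"dz":0,"hand":110},{"ax":0,"ay":0,"az":-0.12,"dx":0,"dy":0,"dz":0,"hand":110},{"ax":0,"ay":0,"az":0,"dx":0,"dy":0,"dz":0,"hand":110},{"ax":0,"ay":0,"az":0,"dx":0,"dy":0,"dz":0,"hand":110}]'
python3 - <<'E'
from h import *
m=camera_model('wrist');save('wrist','w4.png')
print(proj(m,[[.5557,.2104,.1],[.5756,.1433,.075]]))
delta([.5557,.2104,.084],1.266)
E
```

```text
clock: 5.7
tcp_pos: [0.5516, 0.2153, 0.1467]
tcp_rot: [-0.001, 0.552, 0.834, -0.0]
force: [-0.9, -0.2, -0.1]
opening: 0.0484
grip_force: 0.0
clock: 6.12
tcp_pos: [0.5536, 0.2104, 0.1466]
tcp_rot: [-0.001, 0.277, 0.961, -0.001]
force: [-0.1, 0.8, 0.7]
opening: 0.0485
grip_force: 0.0
clock: 6.45
tcp_pos: [0.5538, 0.2104, 0.1471]
tcp_rot: [-0.001, 0.165, 0.986, -0.0]
force: [0.1, 0.8, 0.4]
opening: 0.0484
grip_force: 0.0
[[319.83346331 230.26990554]
 [234.04877476 273.38211471]]
d tool [-0.0017  0.0006  0.0633] heading 1.2386 az -0.0274 tilt [-1.3e-03 -3.0e-04 -1.0e+00] j6 0.475 t 6.5
```

View pics/w4.png

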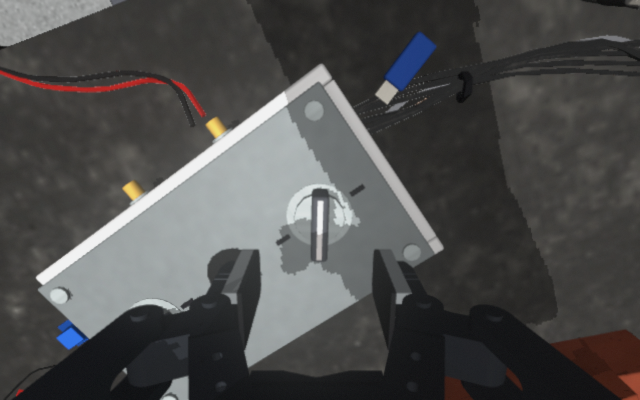

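The left bar at (320,225) is centred and parallel to the fingers. I'll descend, grip and turn it.

```bash
python3 -m crank '[{"ax":0,"ay":0,"az":0,"dx":-0.0015,"dy":0.0005,"dz":0.025,"hand":110},{"ax":0,"ay":0,"az":0,"dx":0,"dy":0,"dz":0.025,"hand":110},{"ax":0,"ay":0,"az":0,"dx":0,"dy":0,"dz":0.012,"hand":110},{"ax":0,"ay":0,"az":0,"dx":0,"dy":0,"dz":0.0,"hand":110},{"ax":0,"ay":0,"az":0,"dx":0,"dy":0,"dz":0,"hand":255}]' 30
python3 -m crank '[{"ax":0,"ay":0,"az":0,"dx":0,"dy":0,"dz":0,"hand":255},{"ax":0,"ay":0,"az":0,"dx":0,"dy":0,"dz":0,"hand":255},{"ax":0,"ay":0,"az":0,"dx":0,"dy":0,"dz":0,"hand":255},{"ax":0,"ay":0,"az":0,"dx":0,"dy":0,"dz":0,"hand":255},{"ax":0,"ay":0,"az":0,"dx":0,"dy":0,"dz":0,"hand":255}]'
python3 -c "
from h import *
delta([.5557,.2104,.084],.287);print(env.sense()['torque'])"
```

```text
clock: 6.92
tcp_pos: [0.5553, 0.2104, 0.086]
tcp_rot: [-0.001, 0.164, 0.986, -0.0]
force: [0.6, -0.2, 0.2]
opening: 0.0378
grip_force: 0.0
clock: 7.33
tcp_pos: [0.557, 0.2111, 0.0879]
tcp_rot: [0.001, 0.163, 0.987, 0.001]
force: [0.7, 3.4, 5.8]
opening: 0.009
grip_force: 33.2
d tool [ 0.001  -0.001   0.0038] heading 1.2431 az 0.9561 tilt [ 0.0028  0.001  -1.    ] j6 0.47 t 7.3333
[ 0.70379524 -0.11454402 -0.0712394 ]
```

```bash
python3 -m crank '[{"ax":0,"ay":0,"az":0.08,"dx":0,"dy":0,"dz":0,"hand":255},{"ax":0,"ay":0,"az":0.08,"dx":0,"dy":0,"dz":0,"hand":255},{"ax":0,"ay":0,"az":0.08,"dx":0,"dy":0,"dz":0,"hand":255},{"ax":0,"ay":0,"az":0.08,"dx":0,"dy":0,"dz":0,"hand":255},{"ax":0,"ay":0,"az":0.08,"dx":0,"dy":0,"dz":0,"hand":255}]'
python3 -m crank '[{"ax":0,"ay":0,"az":0.08,"dx":0,"dy":0,"dz":0,"hand":255},{"ax":0,"ay":0,"az":0.08,"dx":0,"dy":0,"dz":0,"hand":255},{"ax":0,"ay":0,"az":0.08,"dx":0,"dy":0,"dz":0,"hand":255},{"ax":0,"ay":0,"az":0.08,"dx":0,"dy":0,"dz":0,"hand":255},{"ax":0,"ay":0,"az":0.08,"dx":0,"dy":0,"dz":0,"hand":255}]'
python3 -m crank '[{"ax":0,"ay":0,"az":0.08,"dx":0,"dy":0,"dz":0,"hand":255},{"ax":0,"ay":0,"az":0.08,"dx":0,"dy":0,"dz":0,"hand":255},{"ax":0,"ay":0,"az":0,"dx":0,"dy":0,"dz":0,"hand":255},{"ax":0,"ay":0,"az":0,"dx":0,"dy":0,"dz":0,"hand":255}]'
python3 -c "
from h import *
delta([.5557,.2104,.084],.287);print(env.sense()['torque'])"
```

```text
clock: 7.75
tcp_pos: [0.5569, 0.211, 0.0877]
tcp_rot: [0.001, 0.358, 0.934, 0.001]
force: [1.0, 2.7, 5.2]
opening: 0.0089
grip_force: 33.2
clock: 8.17
tcp_pos: [0.5568, 0.2108, 0.0877]
tcp_rot: [0.001, 0.536, 0.844, 0.001]
force: [-0.1, 2.2, 6.5]
opening: 0.0093
grip_force: 33.2
clock: 8.5
tcp_pos: [0.5567, 0.2108, 0.0876]
tcp_rot: [0.001, 0.601, 0.8, 0.001]
force: [0.1, 3.3, 5.7]
opening: 0.0088
grip_force: 33.2
d tool [-0.0001 -0.0011  0.0036] heading 0.2825 az -0.0045 tilt [ 2.1e-03  6.0e-04 -1.0e+00] j6 1.431 t 8.5
[ 0.46937608  0.09415058 -0.05041771]
```

Released and lifted, then off towards the pad (70 mm along −tool x), with a look at both wings.

```bash
python3 -m crank '[{"ax":0,"ay":0,"az":0,"dx":0,"dy":0,"dz":0,"hand":110},{"ax":0,"ay":0,"az":0,"dx":0,"dy":0,"dz":0,"hand":110},{"ax":0,"ay":0,"az":0,"dx":0,"dy":0,"dz":0,"hand":110},{"ax":0,"ay":0,"az":0,"dx":0,"dy":0,"dz":-0.03,"hand":110},{"ax":0,"ay":0,"az":0,"dx":0,"dy":0,"dz":-0.03,"hand":110}]'
python3 -m crank '[{"ax":0,"ay":0,"az":0,"dx":-0.035,"dy":0,"dz":0,"hand":255},{"ax":0,"ay":0,"az":0,"dx":-0.035,"dy":0,"dz":0,"hand":255},{"ax":0,"ay":0,"az":0,"dx":0,"dy":0,"dz":0,"hand":255},{"ax":0,"ay":0,"az":0,"dx":0,"dy":0,"dz":0,"hand":255},{"ax":0,"ay":0,"az":0,"dx":0,"dy":0,"dz":0,"hand":255}]'
python3 - <<'E'
from h import *
save('wrist','w5.png')
delta([.5756,.1433,.080],.287)
save('top','top2.png')
im=cv2.imread('pics/top2.png');cv2.imwrite('pics/top2c.png',cv2.resize(im[155:270,240:400],(800,575),interpolation=cv2.INTER_CUBIC))
E
```

```text
clock: 8.92
tcp_pos: [0.5541, 0.2101, 0.1447]
tcp_rot: [-0.002, 0.6, 0.8, -0.002]
force: [0.0, -0.1, 0.1]
opening: 0.049
grip_force: 0.0
clock: 9.33
tcp_pos: [0.5751, 0.1433, 0.1459]
tcp_rot: [-0.0, 0.601, 0.8, -0.0]
force: [0.1, -0.4, 0.2]
opening: 0.0002
grip_force: 0.0
d tool [-0.0007  0.0005  0.066 ] heading 0.2832 az -0.0038 tilt [-8.e-04  1.e-04 -1.e+00] j6 1.312 t 9.3833
```

View pics/w5.png

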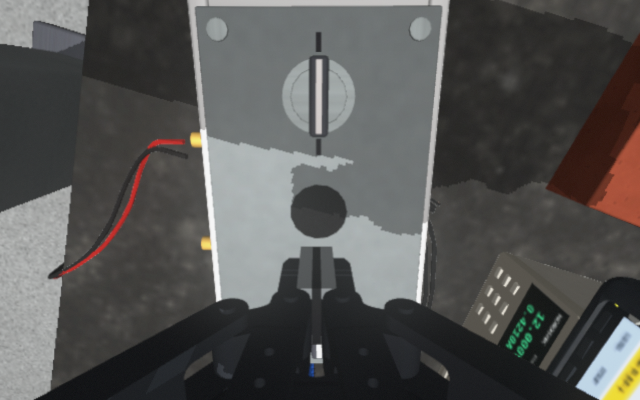

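The left slot at (318,97) lines up with its marks at (318,40) and (318,147). The right wing was aligned in the previous view. I'll descend to just above the pad and then press.

```bash
python3 -m crank '[{"ax":0,"ay":0,"az":0,"dx":0,"dy":0,"dz":0.025,"hand":255},{"ax":0,"ay":0,"az":0,"dx":0,"dy":0,"dz":0.025,"hand":255},{"ax":0,"ay":0,"az":0,"dx":0,"dy":0,"dz":0.014,"hand":255},{"ax":0,"ay":0,"az":0,"dx":0,"dy":0,"dz":0,"hand":255},{"ax":0,"ay":0,"az":0,"dx":0,"dy":0,"dz":0,"hand":255}]'
python3 -m crank '[{"ax":0,"ay":0,"az":0,"dx":0,"dy":0,"dz":0.004,"hand":255},{"ax":0,"ay":0,"az":0,"dx":0,"dy":0,"dz":0.002,"hand":255},{"ax":0,"ay":0,"az":0,"dx":0,"dy":0,"dz":0.002,"hand":255},{"ax":0,"ay":0,"az":0,"dx":0,"dy":0,"dz":0,"hand":255},{"ax":0,"ay":0,"az":0,"dx":0,"dy":0,"dz":0,"hand":255}]'
```

```text
clock: 9.85
tcp_pos: [0.5746, 0.1441, 0.0818]
tcp_rot: [-0.001, 0.6, 0.8, -0.001]
force: [0.4, 0.6, 1.4]
opening: 0.0001
grip_force: 0.0
clock: 10.27
tcp_pos: [0.5761, 0.1434, 0.0751]
tcp_rot: [0.001, 0.6, 0.8, 0.001]
force: [1.2, 0.8, 2.2]
opening: -0.0001
grip_force: 1.5
```

```bash
for i in 1; do python3 -m crank '[{"ax":0,"ay":0,"az":0,"dx":0,"dy":0,"dz":0.002,"hand":255},{"ax":0,"ay":0,"az":0,"dx":0,"dy":0,"dz":0.002,"hand":255},{"ax":0,"ay":0,"az":0,"dx":0,"dy":0,"dz":0,"hand":255},{"ax":0,"ay":0,"az":0,"dx":0,"dy":0,"dz":0,"hand":255}]'; done
python3 -m crank '[{"ax":0,"ay":0,"az":0,"dx":0,"dy":0,"dz":0.002,"hand":255},{"ax":0,"ay":0,"az":0,"dx":0,"dy":0,"dz":0.001,"hand":255},{"ax":0,"ay":0,"az":0,"dx":0,"dy":0,"dz":0,"hand":255},{"ax":0,"ay":0,"az":0,"dx":0,"dy":0,"dz":0,"hand":255}]'
```

```text
clock: 10.6
tcp_pos: [0.5761, 0.1434, 0.0715]
tcp_rot: [0.001, 0.6, 0.8, 0.001]
force: [-1.8, 0.6, 8.4]
opening: 0.0002
grip_force: 4.1
clock: 10.93
tcp_pos: [0.5761, 0.1434, 0.0688]
tcp_rot: [0.001, 0.6, 0.8, 0.001]
force: [-3.2, 0.4, 10.2]
opening: 0.0001
grip_force: 5.2
```

The cover is going down past the 1.5 mm stop. I'll carry on until the force rises at the frame.

```bash
python3 -m crank '[{"ax":0,"ay":0,"az":0,"dx":0,"dy":0,"dz":0.001,"hand":255},{"ax":0,"ay":0,"az":0,"dx":0,"dy":0,"dz":0,"hand":255},{"ax":0,"ay":0,"az":0,"dx":0,"dy":0,"dz":0,"hand":255}]'
python3 -m crank '[{"ax":0,"ay":0,"az":0,"dx":0,"dy":0,"dz":0.001,"hand":255},{"ax":0,"ay":0,"az":0,"dx":0,"dy":0,"dz":0,"hand":255},{"ax":0,"ay":0,"az":0,"dx":0,"dy":0,"dz":0,"hand":255}]'
```

```text
clock: 11.18
tcp_pos: [0.5761, 0.1434, 0.068]
tcp_rot: [0.001, 0.6, 0.8, 0.001]
force: [-3.1, 0.2, 11.1]
opening: 0.0001
grip_force: 5.8
clock: 11.43
tcp_pos: [0.5762, 0.1434, 0.068]
tcp_rot: [0.001, 0.6, 0.8, 0.001]
force: [-6.7, -1.0, 19.1]
opening: 0.0001
grip_force: 9.6
```

The TCP stopped at 0.068 and the force rose to 19 N, so the cover is home. I'll add a little margin and check that it holds.

```bash
python3 -m crank '[{"ax":0,"ay":0,"az":0,"dx":0,"dy":0,"dz":0.0005,"hand":255},{"ax":0,"ay":0,"az":0,"dx":0,"dy":0,"dz":0,"hand":255},{"ax":0,"ay":0,"az":0,"dx":0,"dy":0,"dz":0,"hand":255},{"ax":0,"ay":0,"az":0,"dx":0,"dy":0,"dz":0,"hand":255},{"ax":0,"ay":0,"az":0,"dx":0,"dy":0,"dz":0,"hand":255}]'
python3 -m crank '[{"ax":0,"ay":0,"az":0,"dx":0,"dy":0,"dz":0,"hand":255},{"ax":0,"ay":0,"az":0,"dx":0,"dy":0,"dz":0,"hand":255},{"ax":0,"ay":0,"az":0,"dx":0,"dy":0,"dz":0,"hand":255},{"ax":0,"ay":0,"az":0,"dx":0,"dy":0,"dz":0,"hand":255},{"ax":0,"ay":0,"az":0,"dx":0,"dy":0,"dz":0,"hand":255}]'
```

```text
clock: 11.85
tcp_pos: [0.5762, 0.1434, 0.068]
tcp_rot: [0.001, 0.6, 0.8, 0.001]
force: [-8.9, 0.5, 22.5]
opening: -0.0001
grip_force: 11.4
clock: 12.27
tcp_pos: [0.5762, 0.1434, 0.068]
tcp_rot: [0.001, 0.6, 0.8, 0.001]
force: [-9.2, -0.4, 23.0]
opening: -0.0003
grip_force: 11.4
```

The press is steady at 23 N and 0.068 m, so I'm handing in.

```bash
python3 -c "
from station import order
print(order.close_job())"
```

```text
the job is handed in; nothing more can be done
None
```

Both wings were turned in line with their marks and the job was handed in at about 12 s, with the closed fingers holding the cover home (TCP stopped at 0.068 m, about 23 N).

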